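# Scrap the worn drawtube into the reject cupboard

## Task

Open the small reject cupboard on the microscope bench: push its half-shut bifold door at the fold, towards the hinged side, until the two panels are folded up against each other. Then take the tall flanged drawtube standing on the bench and drop it into the wire basket inside the cupboard, leaving the door folded and the eyepiece, the specimen jar and the slide box where they are.

Things in the scene. Friction and masses are not known exactly. Their poses are not given: they have to be found in the camera images.
- cupboard: Fixed grey cupboard, 200 deep (its x) x 310 wide (its y) x 345 mm high. Origin: centre of its underside; x from front to back, y to the left seen from the robot, z up. Floor 12 mm thick. Front at local x = -100 mm, open for local y -130 to +130 mm; solid side walls at local |y| 141 to 155 mm; back of three bars, roof of steel bars 45 mm apart. The door hangs in the front.
- lintel (a point): Middle of the underside of the aluminium lintel (door track) over the cupboard's front opening, 320 mm above the bench. The lintel is 24 mm deep, its front edge 12 mm in front of this point. The barred roof starts behind it at 335 mm.
- door_pivot (a point): Point on the fixed upright hinge line of the bifold door, 90 mm above the bench, at the right end (seen from the robot) of the cupboard's front: cupboard-local x = -94, y = -130 mm. Axes as the cupboard's.
- door (a joint): Bifold angle a (rad) of the hinged panel out of the front plane: 0 shut flat, 1.45 stop, folded up; starts at 0.55 to 0.95. Two white panels, each 130 wide, 8 thick, 18 to 308 mm above the bench. Free edge runs in the track along the front, so both panels make the same angle with it. From door_pivot (cupboard axes, mm): fold at x = -130 sin a, y = 130 cos a; free edge at y = 260 cos a.
- door_fold (a point): Point on the fold line, 90 mm above the bench; the fold stands out towards the robot. An upright aluminium tube, 28 mm diameter, covers the whole fold line, proud of the panels. Pushing the tube sideways towards the hinged side (cupboard -y) folds the door up; it takes a few newtons, and the door stays where it is left.
- basket_in (a point): Centre of the inner floor of the wire basket (16 mm above the bench), which is fixed on the cupboard floor behind the door; axes as the cupboard's. Basket 140 x 140 mm, walls 4 mm thick, rim 62 mm above the bench.
- tube_mid (a point): Centre, half-way up (45 mm), of the worn drawtube: dark steel, standing upright on its flange, 90 mm tall, barrel 38 mm diameter from 10 to 78 mm up, flange 48 mm diameter and 8 mm thick at the foot, collar 43 mm diameter at the top; z axis up along the tube. About 0.16 kg. The tallest of the loose things.
- eyepiece_mid (a point): Centre, half-way up (26 mm), of a good eyepiece to be left alone: black, stubby, 52 mm tall, 48 mm diameter at the foot, stepped to 31 mm at the top.
- jar_mid (a point): Centre, half-way up (35 mm), of a lidded specimen jar to be left alone: 52 mm diameter, 70 mm tall.
- slidebox_mid (a point): Centre, half-way up (18 mm), of a closed slide box to be left alone: 97 (its x) x 62 x 36 mm, lying flat.
Mind the look-alikes: they are no part of the job. Leave any purple or yellow look-alike of the part that bears tube_mid alone.

How it is judged:
On the way, in this order (a step that is already met when the one before it is completed fails the run):
1. the bifold door is folded up (joint beyond 1.2 rad), the drawtube not yet in the basket (value of joint door above 1.2 rad and not (x of tube_mid in the frame of basket_in between -0.066 and 0.066 m and y of tube_mid in the frame of basket_in between -0.066 and 0.066 m and z of tube_mid in the frame of basket_in below 0.056 m)), for 0.2 s.
2. the drawtube is in the basket (x of tube_mid in the frame of basket_in between -0.066 and 0.066 m and y of tube_mid in the frame of basket_in between -0.066 and 0.066 m and z of tube_mid in the frame of basket_in below 0.056 m), for 0.2 s.
At the end, for the whole second after the job is handed in: The door is still folded up (joint beyond 1.2 rad) and the drawtube lies or stands at rest in the basket, its centre within 66 mm of the basket's centre lines and less than 56 mm above the basket's floor (all of step 2 and value of joint door above 1.2 rad and linear speed of tube below 0.05 m/s); the robot touches nothing.
It fails at once if the short eyepiece is pushed away by more than 30 mm or tipped over (distance of eyepiece_mid from where it was at the start of the episode above 0.03 m or angle between eyepiece_mid's own z axis and vertical above 0.6 rad).
It fails at once if the specimen jar is pushed away by more than 30 mm or tipped over (distance of jar_mid from where it was at the start of the episode above 0.03 m or angle between jar_mid's own z axis and vertical above 0.6 rad).
It fails at once if the slide box is pushed away by more than 30 mm or tipped over (distance of slidebox_mid from where it was at the start of the episode above 0.03 m or angle between slidebox_mid's own z axis and vertical above 0.6 rad).
It also fails if it takes over 58 s, if anything falls off the work surface, if the arm or the gripper's body presses on something with over 40 N, if the wrist force passes 120 N, or if a joint passes its speed limit or range.

## Robot

A 7-joint arm with a two-finger parallel gripper is mounted at the origin on the work surface. World frame = base frame: x ahead of the robot, y to its left, z up, the work surface at z = 0. Lengths are in m, angles in rad, forces in N, time in s.
With the tool pointing down it reaches from about 0.425 to 0.95 m from the base axis. Payload 16.7 kg.
Tool frame: the origin (TCP) lies at the very end of the fingers, on their centre line; the grasp point (between the pads) lies 19 mm behind it; y points along the fingers, z is the direction in which the jaws open and shut, and the axes are right-handed (so a half turn about y gives the same grasp; the last joint's range is limited). The gripper opens to 94 mm and grips with 3 to 60 N. Pads are 16 mm wide; open, the fingers measure 119 mm over their backs; the gripper's body (75 mm by 177 mm) begins 78 mm behind the grasp point.
Start: joints at [-1.345, 0.426, 0.074, 1.606, -0.034, 1.111, -0.067], TCP at [0.248, 0.628, 0.205] pointing down, gripper open.
Joint ranges: [-2.85, 2.85], [-0.5, 2.14], [-1.23, 1.37], [0.21, 2.46], [-1.02, 4.16], [0.16, 2.05], [-2.73, 2.73]. Speed limits (rad/s): [1.89, 1.89, 2.39, 2.39, 3.01, 3.01, 3.01].

## Interface

Orientations are given as a unit quaternion [x, y, z, w].
In Python, from bench import ctrl, optics, regions_of, landmark_of gives the robot as it stands. The module is installed in compiled form; this text tells all that it offers.
- The arm moves only by the tool servo_tool, never from a script. Its argument "steps" is a list of rows, each a list of 5 numbers: the finger opening in mm, from 0 to 94, then the shift along the world's x, y, z in mm, then the turn about the world's z in degrees. In form: [[grip, dx, dy, dz, turn], ...]. A call has 1 to 10 rows; each row is the pose to reach, as a shift and turn from the pose commanded when the call began; what a row does not reach only later rows make up. A row lasts 1/12 s, in which the tool goes at most 41.7 mm and 7.16 degrees, less where a joint would pass 70% of its speed; a pose out of reach is approached as far as the arm can. A call with a gripper value outside its range is refused whole. The fingers move at their own pace and stop on an object; "grip_force" is the grip in N (left out, the last holds). Time passes only in rows, so rows that repeat a pose let the fingers close. It gives the time, the measured TCP pose, the force and the opening at its end, in the units of the state.
- ctrl.sense(): the state, without advancing time (a new reading comes with each control period).
- optics.get_image(name): name is "side" or "top" or "wrist"; returns a dict with "img" (480x640x3 uint8, red, green, blue), "range_z" (480x640 float32, m along the optical axis (not along the pixel's ray), 0 where there is no reading), "camera_matrix" (3x3 intrinsics, pixels), "R" (3x3) and "t" (3): a world point X has camera coordinates R X + t; the wrist camera has in their place "tool_from_camera" (4x4, takes a point from camera to tool coordinates, whose origin is the TCP and whose axes are the tool frame's). Camera axes: x right, y down, z forward; pixel columns grow to the right and rows downward; lengths in m; the calibration is good to about 2 mm. The wrist camera is an equidistant fisheye: a pixel r from the principal point sees the ray r / f radians off the axis. A picture is of the moment at which its call begins: read the wrist's pose just before it.
- ctrl.close_job(): hands the job in, once; it reports no verdict.
Trained networks look in the newest picture that a camera, given by its name, has taken for a name from the list of things; names that differ only in an ending like _2 or _b are one class to them, and where a whole thing is asked for, a point or a joint stands for the part that bears it (a point fixed in the world has none). Each returns a list of dicts, best first, with "p" (0 to 1); they miss things now and then, are a little off and sometimes report something else, mostly with a low value. They report only what shows in the picture. A call takes as long as a camera call. They do not tell look-alikes from the thing itself.
- regions_of(query, camera): "mask" (480x640 bool, what is visible of it) and "rect" ([left, top, right, bottom] in pixels, round what is visible of it).
- landmark_of(query, camera): "pixel" ([column, row] in pixels: a listed point, or the origin of a listed thing).
The state is a dict: "time": time; "joints": joint angles; "joint_vel": joint speeds; "joint_torque": joint torques, N m; "tool_pos": TCP position; "tool_rot": TCP orientation; "wrist_force": force on the tool from outside, world axes, zero at the start; "wrist_torque": the same for the moment, N m; "gripper_width": finger opening in m.
Only numpy, scipy, OpenCV 4.12 (cv2) and the standard library are available. Lean on these libraries where they do the work, as an engineer would, in place of code of your own. Each camera call takes 0.05 s, during which the arm holds its last target.

## Working session

There is one attempt and no reset: what is moved stays moved. The work goes in short steps, Python scripts to look and compute and a tool call to move; the robot and the scene stay as the last step left them, time stands still between calls to the robot, and variables do not carry over. Pictures are saved under pics/ and viewed, and the job is handed in when it is done.

Besides the shell and the picture viewer there is one more tool, called after "Call:" by a JSON object that holds its "name" and its "arguments", one argument or row to a line. servo_tool: Moves the arm, as the interface text tells. Its arguments: {"type":"object","properties":{"steps":{"type":"array","items":{"type":"array","items":{"type":"number"}}},"grip_force":{"type":"number"}},"required":["steps"]}

```bash
mkdir -p pics; cat > h.py <<'E'
import numpy as np, cv2
from bench import ctrl, optics, regions_of, landmark_of
def snap(n,f):
    d=optics.get_image(n); cv2.imwrite('pics/'+f,d['img'][:,:,::-1]); return d
def back(d,u,v,z=None):
    K=d['camera_matrix']; 
    if z is None: z=d['range_z'][int(round(v)),int(round(u))]
    c=np.array([(u-K[0,2])/K[0,0]*z,(v-K[1,2])/K[1,1]*z,z]); return d['R'].T@(c-d['t'])
def cloud(d):
    K=d['camera_matrix'];z=d['range_z'];v,u=np.mgrid[:480,:640]
    c=np.stack([(u-K[0,2])/K[0,0]*z,(v-K[1,2])/K[1,1]*z,z],-1)
    return (c-d['t'])@d['R']
E
python3 - <<'E'
from h import *
print(ctrl.sense())
for n in ['top','side']:
    d=snap(n,n+'0.png'); print(n,d['R'],d['t'])
    for q in ['cupboard','lintel','door_pivot','door_fold','basket_in','tube_mid','eyepiece_mid','jar_mid','slidebox_mid']:
        try:
            for r in landmark_of(q,n)[:3]:
                u,v=r['pixel']; print(q,round(r['p'],2),np.round(r['pixel'],1),np.round(back(d,u,v),3) if 0<=u<639 and 0<=v<479 else '')
        except Exception as e: print(q,e)
E
```

```text
{'time': 0.0, 'joints': array([-1.3444901 ,  0.42677127,  0.07384791,  1.60660429, -0.0341082 ,
        1.11079626, -0.06706086]), 'joint_vel': array([-3.10357040e-04, -5.60967410e-04,  4.02088351e-04, -6.40342887e-05,
       -5.52681614e-04,  1.66135901e-03, -6.85951213e-04]), 'joint_torque': array([ 9.49153509e-04, -9.35823441e+01,  3.66702408e+00, -4.54196692e+01,
       -4.88340890e-02,  2.00567330e-02,  1.11757945e-04]), 'tool_pos': array([0.2476035 , 0.62747251, 0.20475053]), 'tool_rot': array([ 0.69512397, -0.13213973,  0.13202975, -0.6941973 ]), 'wrist_force': array([-0.2486848 ,  0.73521001, -0.74228118]), 'wrist_torque': array([ 0.03674455, -0.05124532,  0.05047889]), 'gripper_width': 0.09446520961133222}
top [[-0.02010446 -0.99976196  0.0084755 ]
 [-0.99878302  0.01970147 -0.04521426]
 [ 0.04503652 -0.0093742  -0.99894136]] [0.06973845 0.52937491 1.25389965]
lintel 0.59 [409.  206.3] [ 0.573 -0.087  0.343]
door_pivot 0.64 [451.7 232.5] [ 0.542 -0.195  0.164]
door_fold 0.8 [397.3 267.1] [ 0.481 -0.095  0.154]
basket_in 0.65 [373.  184.7] [ 0.655 -0.07   0.011]
tube_mid 0.89
[... 294 characters left out ...]
.95093721 -0.30938066 -0.00142606]
 [-0.26268375 -0.80495354 -0.53202167]
 [ 0.16344931  0.5062938  -0.84672954]] [-0.47445243  0.30353399  1.16478652]
lintel 0.78 [370.7 274.1] [ 0.564 -0.102  0.345]
door_pivot 0.84 [373.1 383.8] [ 0.562 -0.198  0.017]
door_fold 0.81 [326.3 346. ] [ 0.479 -0.122  0.122]
basket_in 0.63 [390.3 320.3] [ 0.564 -0.193  0.344]
basket_in 0.6 [307.7 200.7] [0.566 0.284 0.066]
tube_mid 0.88 [305.4 200.3] [0.558 0.28  0.076]
tube_mid 0.72 [316.1 172.2] [0.614 0.364 0.07 ]
tube_mid 0.71 [336.2 188.6] [0.643 0.287 0.082]
eyepiece_mid 0.54 [283.7 245. ] [0.472 0.185 0.049]
jar_mid 0.84 [230.7 206.3] [0.374 0.338 0.053]
slidebox_mid 0.97 [261.8 295.2] [0.386 0.076 0.035]
```

View pics/top0.png

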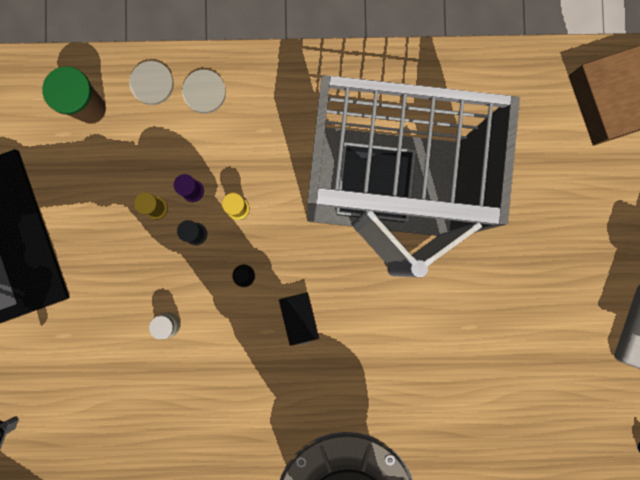

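View pics/side0.png

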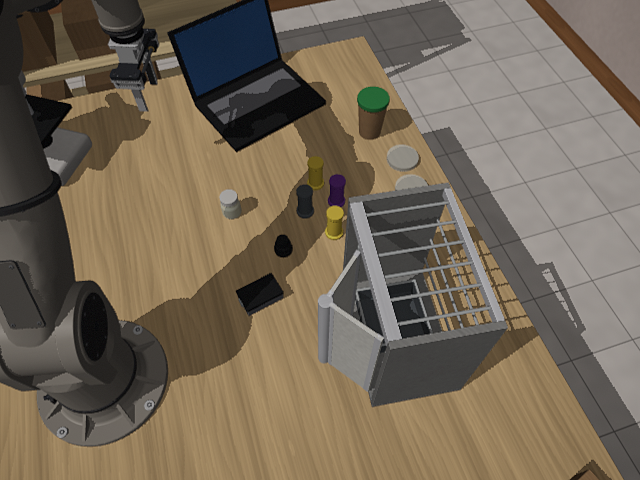

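```bash
python3 - <<'E'
from h import *
d=snap('side','s1.png'); P=cloud(d); ok=d['range_z']>0
s=ctrl.sense()['tool_pos']
m=ok&(np.hypot(P[...,0]-s[0],P[...,1]-s[1])<0.25)&(P[...,2]>.15)
q=P[m]
for z in np.arange(.18,1.0,.02):
    w=q[(q[:,2]>=z)&(q[:,2]<z+.02)]
    if len(w): print(round(z,2),len(w),np.round(w.min(0)[:2]-s[:2],3),np.round(w.max(0)[:2]-s[:2],3))
# cupboard
m=ok&(P[...,0]>.42)&(P[...,0]<.9)&(P[...,1]<.05)&(P[...,1]>-.4)
q=P[m]
t=q[(q[:,2]>.335)&(q[:,2]<.36)]
print(cv2.minAreaRect(t[:,:2].astype(np.float32)*1000))
d=snap('top','t1.png');P2=cloud(d);ok2=d['range_z']>0
q=P2[ok2&(P2[...,0]>.45)&(P2[...,0]<.9)&(P2[...,1]<.05)&(P2[...,1]>-.4)]
t=q[(q[:,2]>.337)&(q[:,2]<.36)]
print(cv2.minAreaRect(t[:,:2].astype(np.float32)*1000))
w=snap('wrist','w1.png');print(w['tool_from_camera'])
# upscaled crops
im=cv2.imread('pics/t1.png');cv2.imwrite('pics/t1c.png',cv2.resize(im[60:290,290:530],None,fx=3,fy=2.6,interpolation=cv2.INTER_CUBIC)[:600,:800])
E
```

```text
0.18 85 [0.089 0.2  ] [0.128 0.223]
0.2 136 [-0.029 -0.06 ] [0.12  0.226]
0.22 126 [-0.03  -0.061] [0.107 0.229]
0.24 115 [-0.03  -0.061] [0.031 0.049]
0.26 103 [-0.03  -0.061] [0.031 0.052]
0.28 30 [-0.036 -0.069] [0.027 0.05 ]
0.3 320 [-0.061 -0.09 ] [0.061 0.065]
0.32 350 [-0.062 -0.098] [0.063 0.071]
0.34 753 [-0.061 -0.098] [0.062 0.079]
0.36 147 [-0.033 -0.049] [0.022 0.003]
0.38 353 [-0.044 -0.053] [ 0.038 -0.002]
0.4 149 [-0.046 -0.047] [ 0.045 -0.002]
0.42 388 [-0.046 -0.052] [0.048 0.012]
0.44 390 [-0.047 -0.051] [0.047 0.002]
0.46 384 [-0.045 -0.053] [ 0.046 -0.006]
0.48 328 [-0.045 -0.051] [ 0.04  -0.009]
0.5 49 [-0.032 -0.05 ] [ 0.013 -0.032]
((662.26416015625, -99.09785461425781), (311.3222961425781, 201.898681640625), 82.7635726928711)
((661.2570190429688, -98.2611083984375), (311.32244873046875, 201.18521118164062), 82.54446411132812)
[[ 4.46667526e-04  9.63958471e-01  2.66052376e-01 -7.70569919e-02]
 [ 8.83708694e-07 -2.66052403e-01  9.63958567e-01 -1.80505602e-01]
 [ 9.99999900e-01 -4.30333875e-04 -1.19688827e-04 -7.97106418e-04]
 [ 0.00000000e+00  0.00000000e+00  0.00000000e+00  1.00000000e+00]]
```

View pics/t1c.png

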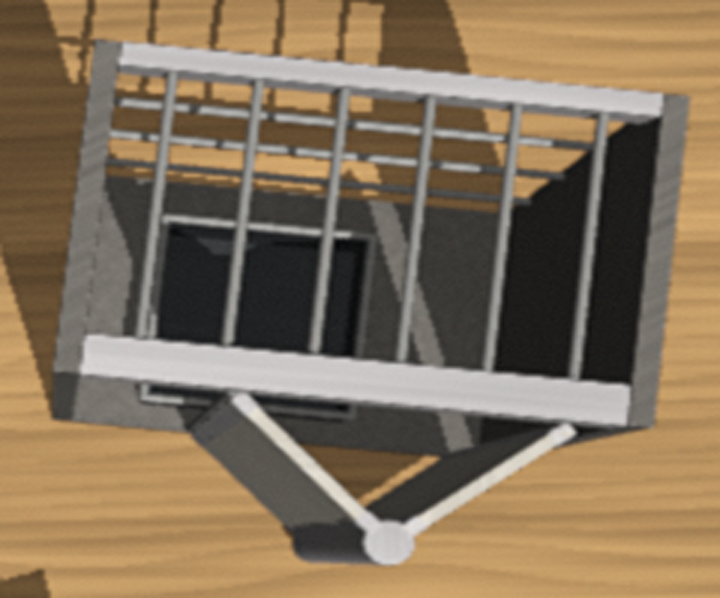

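View pics/w1.png

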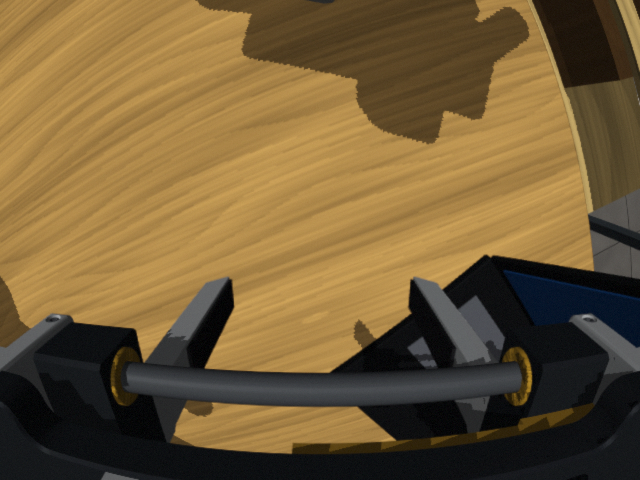

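```bash
cat >> h.py <<'E'
C=np.array([.6617,-.0987]); YAW=np.radians(-7.35)
EX=np.array([np.cos(YAW),np.sin(YAW)]);EY=np.array([-EX[1],EX[0]])
def loc(p): p=np.asarray(p)[...,:2]-C; return np.stack([p@EX,p@EY],-1)
def wor(l): return C+l[0]*EX+l[1]*EY
E
python3 - <<'E'
from h import *
for n in ['top','side']:
    d=snap(n,n+'2.png');P=cloud(d);ok=d['range_z']>0
    q=P[ok&(P[...,0]<.53)&(P[...,0]>.4)&(P[...,1]<0)&(P[...,1]>-.25)&(P[...,2]>.295)]
    c=cv2.minAreaRect(q[:,:2].astype(np.float32)*1000); print('fold top',len(q),c,q[:,2].max(),loc(np.array(c[0])/1000))
    for nm,(a,b) in dict(tube=(.555,.285),purple=(.64,.3),y1=(.607,.37),y2=(.6,.2),eye=(.475,.19),jar=(.375,.345)).items():
        m=ok&(np.hypot(P[...,0]-a,P[...,1]-b)<.045)&(P[...,2]>.03)
        q=P[m]
        if len(q)<5: print(nm,len(q));continue
        zt=np.percentile(q[:,2],97); t=q[q[:,2]>zt-.006]
        c=cv2.minEnclosingCircle(t[:,:2].astype(np.float32)*1000)
        print(nm,len(q),'ztop',zt,np.round(c[0],1),round(c[1],1),np.round(t.mean(0)*1000,1),d['img'][m][q[:,2]>zt-.006].mean(0))
    # lintel & roof front, basket
    q=P[ok]; L=loc(q); s=(np.abs(L[:,0])<.12)&(np.abs(L[:,1])<.15)
    b=s&(q[:,2]>.05)&(q[:,2]<.07); print('rim',b.sum(),np.percentile(L[b],[1,5,50,95,99],axis=0).round(3).tolist())
    b=s&(q[:,2]>.012)&(q[:,2]<.022)&(np.abs(L[:,1])<.125); print('bfloor',b.sum(),np.percentile(L[b],[1,5,50,95,99],axis=0).round(3).tolist())
    b=s&(q[:,2]>.33)&(L[:,0]<-.06)&(np.abs(L[:,1])<.12); print('lintel',b.sum(),np.percentile(L[b],[1,5,95,99],axis=0).round(3).tolist(),np.percentile(q[b,2],[5,50,95]))
    b=(np.abs(L[:,1])<.16)&(np.abs(L[:,0])<.12)&(q[:,2]>.337)
    print('top ext',np.percentile(L[b],[0.5,99.5],axis=0).round(4).tolist())
d=optics.get_image('top')
for r in regions_of('basket_in','top')[:2]:
    m=r['mask'];P=cloud(d);q=P[m&(d['range_z']>0)];L=loc(q);b=(q[:,2]>.05)&(q[:,2]<.07)
    print(r['p'],m.sum(),L[b].min(0),L[b].max(0))
E
```

```text
fold top 741 ((496.710693359375, -121.97476959228516), (129.67413330078125, 66.15705108642578), 89.92188262939453) 0.31152781541452756 [-0.16065607 -0.04419063]
tube 443 ztop 0.09323085377596878 [560.4 302. ] 21.2 [560.4 302.1  89.9] [33.32258065 33.8        33.83225806]
purple 460 ztop 0.09325021372998105 [651.1 307.2] 21.5 [650.8 307.6  90. ] [49.56369427 23.04140127 62.02866242]
y1 490 ztop 0.09328629174697951 [615.7 384. ] 22.0 [615.8 383.5  90. ] [117.3255814   94.46511628  30.48837209]
y2 419 ztop 0.09341111642239046 [611.5 213.6] 21.4 [611.5 213.4  90.1] [217.4245614  181.92280702  62.54385965]
eye 257 ztop 0.05526745907174947 [471.5 202.6] 15.5 [471.4 202.9  52.1] [11.03896104 10.7987013  11.07792208]
jar 590 ztop 0.07294026101003627 [372.8 360.5] 23.4 [373.2 360.7  69.8] [201.35359116 193.86187845 183.95027624]
rim 1056 [[-0.113, -0.141], [-0.084, -0.14], [0.014, -0.004], [0.06, 0.099], [0.084, 0.1]]
bfloor 3598 [[-0.099, -0.122], [-0.088, -0.11], [0.014, 0.013], [0.088, 0.111], [0.097, 0.122]]
lintel 2816 [[-0.101, -0.117], [-0.1, -0.11], [-0.069, 0.111], [-0.062, 0.117]] [
[... 682 characters left out ...]
57143]
eye 186 ztop 0.05378175062814651 [471.1 199.7] 16.2 [472.1 198.8  51.2] [10.39047619 10.51428571 11.15238095]
jar 393 ztop 0.07308834020359363 [375.2 358.2] 24.7 [374.2 357.7  69.8] [157.88135593 154.98870056 151.64971751]
rim 812 [[-0.116, -0.127], [-0.103, -0.11], [0.025, 0.091], [0.072, 0.141], [0.093, 0.143]]
bfloor 1665 [[-0.09, -0.112], [-0.077, -0.055], [0.019, 0.039], [0.09, 0.092], [0.098, 0.124]]
lintel 1976 [[-0.1, -0.118], [-0.099, -0.112], [-0.069, 0.108], [-0.062, 0.116]] [0.33720442 0.34463948 0.34720953]
top ext [[-0.0995, -0.1554], [0.0998, 0.1537]]
0.68 24306 [-0.19527731 -0.14113842] [0.09408049 0.15425119]
0.59 3729 [-0.08445384 -0.04572015] [0.0618665  0.10050249]
```

```bash
python3 - <<'E'
from h import *
d=optics.get_image('top')
p=back(d,419.3,268.8); print(p,loc(p))
piv=np.array([-.094,-.130]); v=loc(p)-piv; print(v,np.linalg.norm(v),np.arctan2(-v[0],v[1]))
a=np.arctan2(-v[0],v[1])
s=ctrl.sense(); print(s['tool_pos'])
for aa in [a,1.0,1.2,1.35,1.43]:
    f=piv+.13*np.array([-np.sin(aa),np.cos(aa)])
    print(aa,f,'finger',np.round((wor(f+[-.006,.0265])-s['tool_pos'][:2])*1000,1), 'pre',np.round((wor(f+[-.006,.0265+.03])-s['tool_pos'][:2])*1000,1))
E
```

```text
[ 0.47668871 -0.10692851  0.30835992] [-0.18243841 -0.03182942]
[-0.08843841  0.09817058] 0.1321318062605631 0.733292630542866
[0.24774014 0.62785599 0.20547463]
0.733292630542866 [-0.18101155 -0.0334133 ] finger [ 227.6 -709.5] pre [ 231.4 -679.7]
1.0 [-0.20339123 -0.0597607 ] finger [ 202.  -732.8] pre [ 205.9 -703. ]
1.2 [-0.21516508 -0.08289349] finger [ 187.4 -754.2] pre [ 191.2 -724.4]
1.35 [-0.22084404 -0.10152913] finger [ 179.4 -771.9] pre [ 183.2 -742.2]
1.43 [-0.22271359 -0.11175689] finger [ 176.2 -781.9] pre [ 180.1 -752.1]
```

Call:
{"name": "servo_tool", "arguments": {
  "steps": [
    [0,17,-36,5,3],
    [0,34,-73,10,6],
    [0,51,-109,15,9],
    [0,68,-145,20,12],
    [0,85,-182,25,14.1],
    [0,102,-218,25,14.1],
    [0,119,-255,25,14.1],
    [0,136,-291,25,14.1],
    [0,152,-328,25,14.1]
  ],
  "grip_force": 20
}}

```text
time: 2.15
tool_pos: [0.4003, 0.2981, 0.2307]
tool_rot: [-0.705, 0.046, -0.046, 0.706]
wrist_force: [1.0, 1.0, -0.1]
gripper_width: 0.0374
```

Call:
{"name": "servo_tool", "arguments": {
  "steps": [
    [0,8,-39,0,0],
    [0,16,-78,0,0],
    [0,24,-117,0,0],
    [0,32,-156,0,0],
    [0,40,-195,0,0],
    [0,48,-234,0,0],
    [0,56,-273,0,0],
    [0,64,-312,0,0],
    [0,72,-340,0,0],
    [0,72,-340,0,0]
  ]
}}

```text
time: 2.98
tool_pos: [0.4725, -0.0456, 0.231]
tool_rot: [0.706, -0.048, 0.049, -0.705]
wrist_force: [-0.4, 0.4, 0.2]
gripper_width: 0.0003
```

Call:
{"name": "servo_tool", "arguments": {
  "steps": [
    [0,3,-20,0,0],
    [0,3,-34,0,0],
    [0,-4,-42,0,0],
    [0,-13,-51,0,0],
    [0,-22,-59,0,0],
    [0,-30,-70,0,0],
    [0,-37,-81,0,0]
  ]
}}

```text
time: 3.57
tool_pos: [0.4318, -0.1185, 0.2299]
tool_rot: [-0.704, 0.047, -0.043, 0.707]
wrist_force: [-18.0, 16.9, 8.7]
gripper_width: 0.0007
```

```bash
python3 - <<'E'
from h import *
d=snap('top','t3.png');print(ctrl.sense()['wrist_force'])
E
```

```text
[-0.91260799 -3.16574167 -0.29614378]
```

View pics/t3.png

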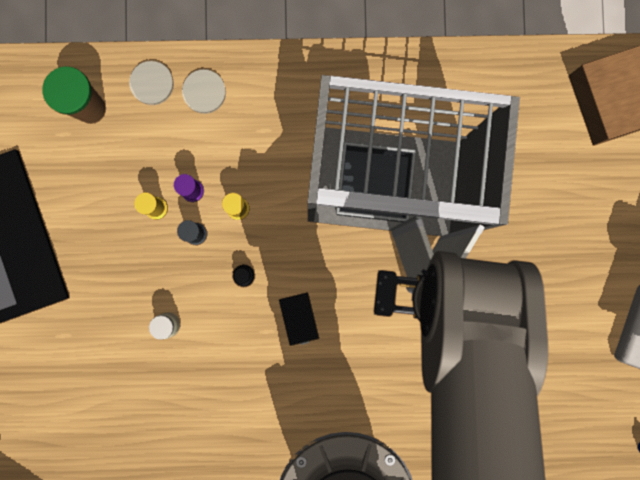

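Call:
{"name": "servo_tool", "arguments": {
  "steps": [
    [0,0,0,0,0],
    [0,-3,-6,0,0],
    [0,-6,-12,0,0],
    [0,-8,-18,0,0],
    [0,-10,-23,0,0],
    [0,-12,-28,0,0],
    [0,-12,-28,0,0]
  ]
}}

```text
time: 4.2
tool_pos: [0.4225, -0.1505, 0.2305]
tool_rot: [0.706, -0.046, 0.046, -0.705]
wrist_force: [0.2, 0.5, -0.6]
gripper_width: 0.0004
```

```bash
python3 - <<'E'
from h import *
d=snap('side','s4.png');s=ctrl.sense();print(s['wrist_force'],s['tool_pos'],loc(s['tool_pos']))
E
```

```text
[-0.15066398 -0.53551762  0.25756846] [ 0.42274994 -0.15000211  0.23057307] [-0.23042356 -0.08144949]
```

View pics/s4.png

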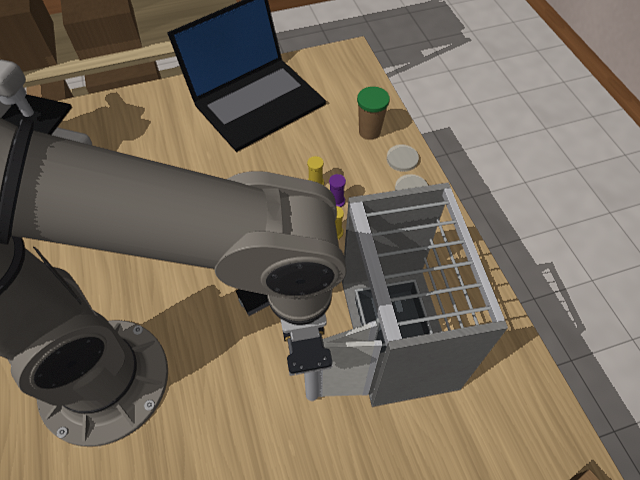

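Call:
{"name": "servo_tool", "arguments": {
  "steps": [
    [0,3,25,0,0],
    [0,10,60,0,0],
    [20,15,100,0,0],
    [30,20,140,0,0],
    [40,30,180,0,0],
    [50,40,220,0,0],
    [60,55,258,0,0],
    [70,70,295,0,0],
    [70,90,330,0,0],
    [70,105,365,0,0]
  ]
}}

```text
time: 5.08
tool_pos: [0.5289, 0.2181, 0.2303]
tool_rot: [-0.706, 0.045, -0.046, 0.706]
wrist_force: [0.1, -0.2, 0.2]
gripper_width: 0.0502
```

```bash
python3 - <<'E'
from h import *
for n in ['top','side']:
    d=snap(n,n+'5.png');P=cloud(d);ok=d['range_z']>0
    for z0 in [.3,.309]:
        q=P[ok&(P[...,2]>z0)&(P[...,2]<.32)];L=loc(q);q=L[(L[:,0]>-.3)&(L[:,0]<-.11)&(L[:,1]<0)&(L[:,1]>-.2)]
        if len(q): print(n,len(q),q.min(0),q.max(0),q.mean(0),q[q[:,0]<q[:,0].min()+.03].mean(0))
w=snap('wrist','w5.png')
E
```

```text
top 994 [-0.2365602  -0.13071807] [-0.11000795 -0.08646695] [-0.174486   -0.10825023] [-0.22199715 -0.1081347 ]
top 67 [-0.23419281 -0.12821458] [-0.11201096 -0.0894562 ] [-0.18173891 -0.1082092 ] [-0.22204975 -0.10968127]
side 903 [-0.23540226 -0.13183439] [-0.11010299 -0.08900476] [-0.17366666 -0.11161773] [-0.22072807 -0.11173649]
side 189 [-0.23529533 -0.13153711] [-0.11052256 -0.08900476] [-0.17715864 -0.11145522] [-0.21987451 -0.11200227]
```

View pics/top5.png

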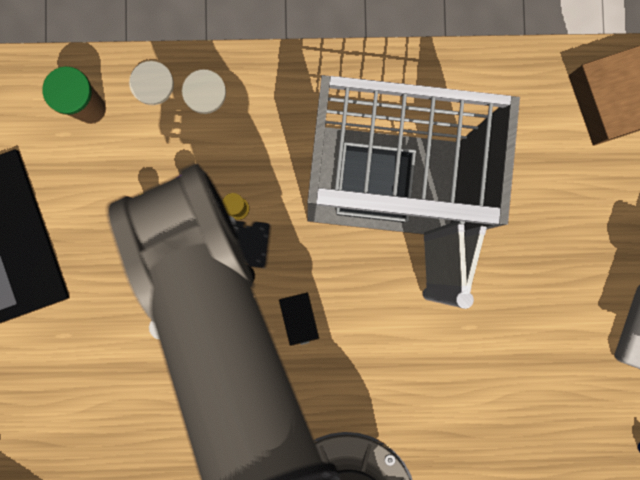

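View pics/w5.png

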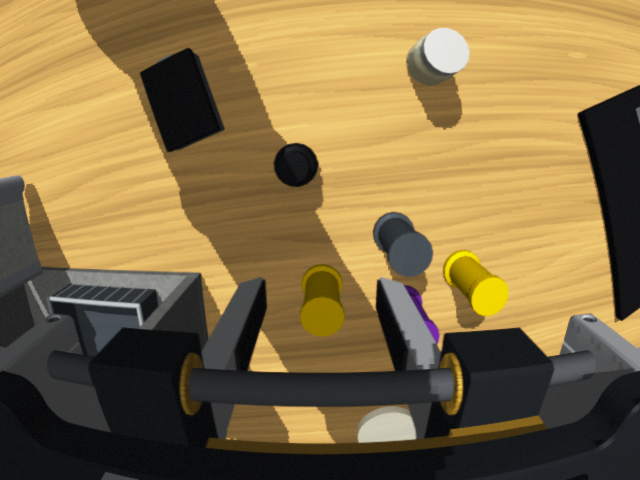

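Call:
{"name": "servo_tool", "arguments": {
  "steps": [
    [66,16,38,0,0],
    [66,32,76,0,0],
    [66,32,82,-30,0],
    [66,32,82,-65,0],
    [66,32,82,-95,0],
    [66,32,82,-95,0]
  ],
  "grip_force": 50
}}

```text
time: 5.73
tool_pos: [0.557, 0.2956, 0.13]
tool_rot: [0.708, -0.048, 0.044, -0.704]
wrist_force: [-2.1, -0.3, 0.1]
gripper_width: 0.0657
```

```bash
python3 - <<'E'
from h import *
print(ctrl.sense()['tool_pos'])
w=snap('wrist','w6.png');d=snap('side','s6.png')
cv2.imwrite('pics/s6c.png',cv2.resize(d['img'][100:300,220:420,::-1],None,fx=3,fy=3))
E
```

```text
[0.55703195 0.29557645 0.13003273]
```

View pics/w6.png

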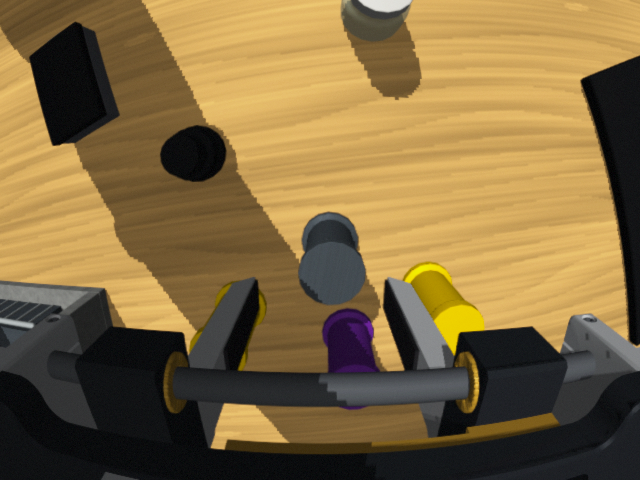

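View pics/s6c.png

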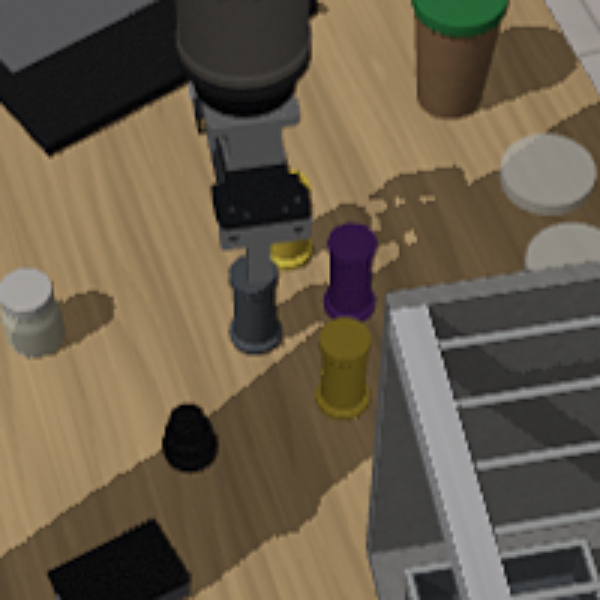

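```bash
cat >> h.py <<'E'
from scipy.spatial.transform import Rotation as Ro
def wray(w,u,v,s):
    K=w['camera_matrix'];dx=(u-K[0,2])/K[0,0];dy=(v-K[1,2])/K[1,1];th=np.hypot(dx,dy)
    r=np.array([np.sin(th)*dx/th,np.sin(th)*dy/th,np.cos(th)]) 
    T=w['tool_from_camera'];R=Ro.from_quat(s['tool_rot']).as_matrix()
    return R@T[:3,3]+s['tool_pos'],R@T[:3,:3]@r
def wplane(w,u,v,s,z):
    o,r=wray(w,u,v,s);return o+r*(z-o[2])/r[2]
E
python3 - <<'E'
from h import *
s=ctrl.sense();w=optics.get_image('wrist')
im=w['img'].astype(int);h=cv2.cvtColor(w['img'],cv2.COLOR_RGB2HSV)
cv2.imwrite('pics/w7c.png',cv2.resize(w['img'][200:320,260:400,::-1],None,fx=5,fy=5,interpolation=cv2.INTER_NEAREST)[:600,:800])
print(wplane(w,332,272,s,.09),s['tool_pos'])
for r in landmark_of('tube_mid','wrist')[:3]: print(r['p'],r['pixel'],wplane(w,*r['pixel'],s,.045))
E
```

```text
[0.56540593 0.30243352 0.09      ] [0.55973008 0.29681837 0.13571537]
0.92 [329.5, 245.1] [0.55998143 0.30243872 0.045     ]
0.8 [435.0, 296.4] [0.61484608 0.38314851 0.045     ]
0.69 [347.0, 350.2] [0.6541296  0.30582211 0.045     ]
```

View pics/w7c.png

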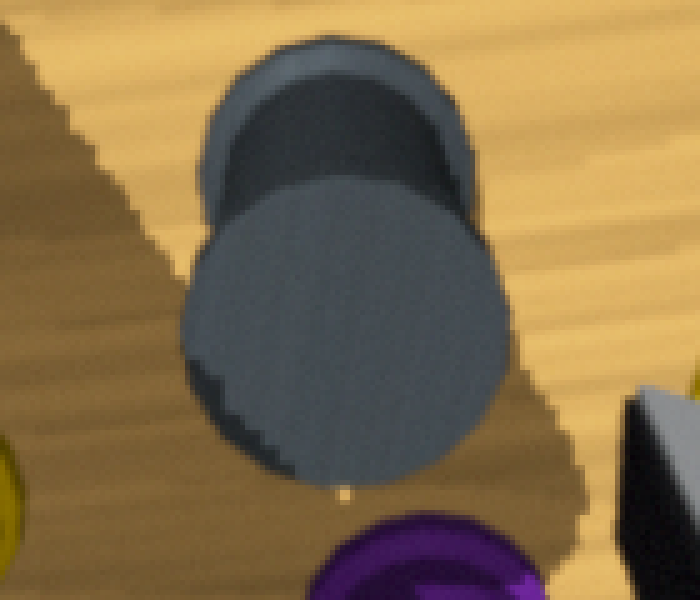

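Call:
{"name": "servo_tool", "arguments": {
  "steps": [
    [66,2,4,-15,0],
    [66,2,4,-43,0],
    [66,2,4,-71,0],
    [43,2,4,-71,0],
    [38,2,4,-71,0],
    [38,2,4,-71,0],
    [38,2,4,-71,0],
    [38,2,4,-71,0]
  ],
  "grip_force": 50
}}

```text
time: 6.6
tool_pos: [0.5629, 0.3023, 0.0665]
tool_rot: [-0.705, 0.045, -0.047, 0.706]
wrist_force: [-0.7, -1.0, 8.3]
gripper_width: 0.0417
```

```bash
python3 - <<'E'
from h import *
s=ctrl.sense();print(s['tool_pos'],s['gripper_width'],s['wrist_force'])
E
```

```text
[0.56285338 0.30229252 0.06648953] 0.041688441056073666 [-0.65445445 -1.04338494  8.2727035 ]
```

Call:
{"name": "servo_tool", "arguments": {
  "steps": [
    [30,0,0,0,0],
    [30,0,0,10,0],
    [30,0,0,30,0],
    [30,0,0,60,0],
    [30,0,0,60,0]
  ]
}}

```text
time: 7.02
tool_pos: [0.5642, 0.303, 0.1307]
tool_rot: [-0.704, 0.044, -0.048, 0.707]
wrist_force: [1.2, -0.2, -1.7]
gripper_width: 0.0414
```

```bash
python3 - <<'E'
from h import *
s=ctrl.sense();print(s['tool_pos'],s['gripper_width'],s['wrist_force'])
w=snap('wrist','w8.png');d=snap('side','s8.png')
cv2.imwrite('pics/s8c.png',cv2.resize(d['img'][100:300,220:420,::-1],None,fx=3,fy=3))
E
```

```text
[0.56419815 0.3030193  0.13071892] 0.04135888911511794 [ 1.23201667 -0.23003667 -1.69547631]
```

View pics/w8.png

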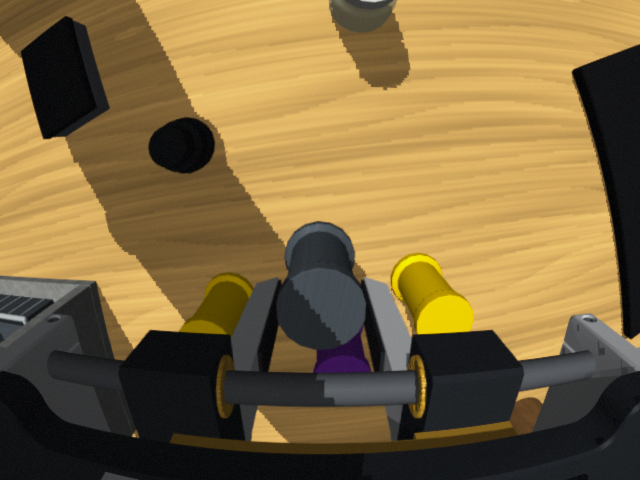

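View pics/s8c.png

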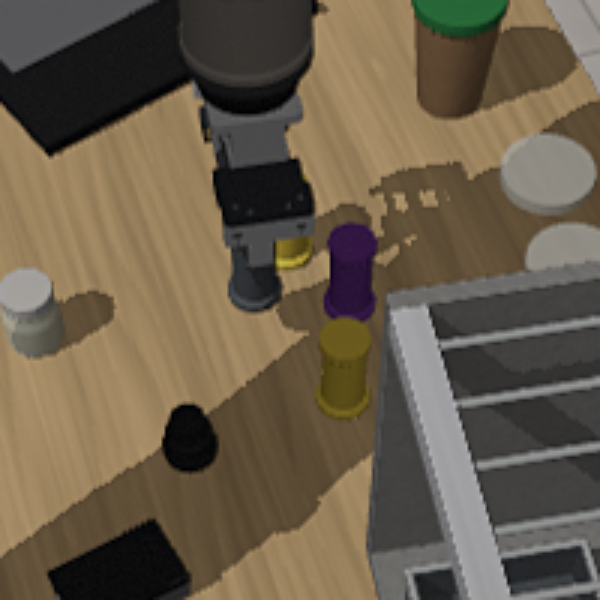

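Call:
{"name": "servo_tool", "arguments": {
  "steps": [
    [30,0,0,40,0],
    [30,0,0,80,0],
    [30,-5,-10,118,0],
    [30,-20,-40,135,0],
    [30,-35,-78,149,0],
    [30,-50,-116,149,0],
    [30,-65,-154,149,0],
    [30,-80,-192,149,0],
    [30,-95,-230,149,0],
    [30,-107,-268,149,0]
  ]
}}

```text
time: 7.95
tool_pos: [0.4529, 0.0322, 0.2729]
tool_rot: [-0.706, 0.046, -0.045, 0.706]
wrist_force: [1.5, -0.5, -1.2]
gripper_width: 0.0417
```

Call:
{"name": "servo_tool", "arguments": {
  "steps": [
    [30,-8,-35,0,0],
    [30,-16,-60,0,0],
    [30,-20,-77,0,0],
    [30,-20,-77,0,0],
    [30,-20,-77,0,0]
  ]
}}

```text
time: 8.37
tool_pos: [0.4343, -0.0437, 0.2733]
tool_rot: [-0.705, 0.047, -0.046, 0.706]
wrist_force: [0.9, 0.3, -2.4]
gripper_width: 0.0419
```

```bash
python3 - <<'E'
from h import *
s=ctrl.sense();print(s['tool_pos'],s['gripper_width'],s['wrist_force'],loc(s['tool_pos']))
z=Ro.from_quat(s['tool_rot']).as_matrix()[:,2];print(z,np.degrees(np.arctan2(z[1],z[0])))
d=snap('side','s9.png')
E
```

```text
[ 0.4342708  -0.04366734  0.27328494] 0.04185597179323265 [ 0.92171669  0.29896497 -2.42340906] [-0.23260079  0.02548542]
[1.31083789e-01 9.91371215e-01 3.91987175e-04] 82.46777458733801
```

View pics/s9.png

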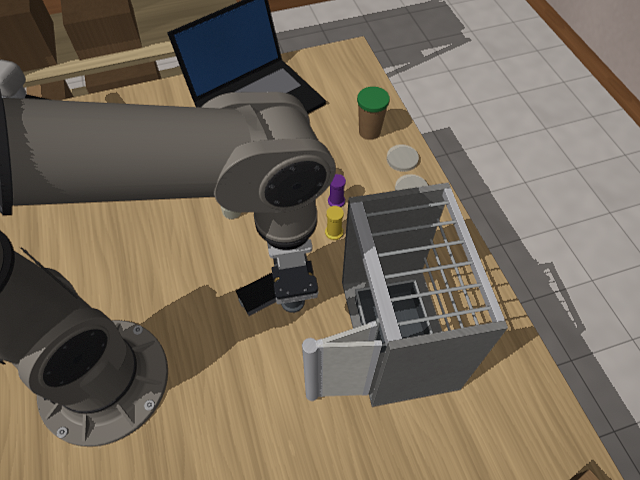

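Call:
{"name": "servo_tool", "arguments": {
  "steps": [
    [30,20,-2.5,8,0],
    [30,45,-6,8,0],
    [30,70,-9,8,0],
    [30,90,-11.5,8,0],
    [30,102,-13,8,0],
    [30,107,-14,8,0],
    [30,107,-14,8,0]
  ]
}}

```text
time: 9.0
tool_pos: [0.5423, -0.0563, 0.2806]
tool_rot: [0.706, -0.046, 0.045, -0.705]
wrist_force: [-0.7, 0.1, -1.6]
gripper_width: 0.0411
```

```bash
python3 - <<'E'
from h import *
s=ctrl.sense();print(s['tool_pos'],s['gripper_width'],s['wrist_force'],loc(s['tool_pos']))
d=snap('side','s10.png')
cv2.imwrite('pics/s10c.png',cv2.resize(d['img'][180:380,260:480,::-1],None,fx=3.5,fy=3,interpolation=cv2.INTER_CUBIC))
snap('wrist','w10.png')
E
```

```text
[ 0.54227257 -0.05631895  0.28062121] 0.04114414384888873 [-0.68608903  0.06486993 -1.64207601] [-0.12386793  0.02675445]
```

View pics/s10c.png

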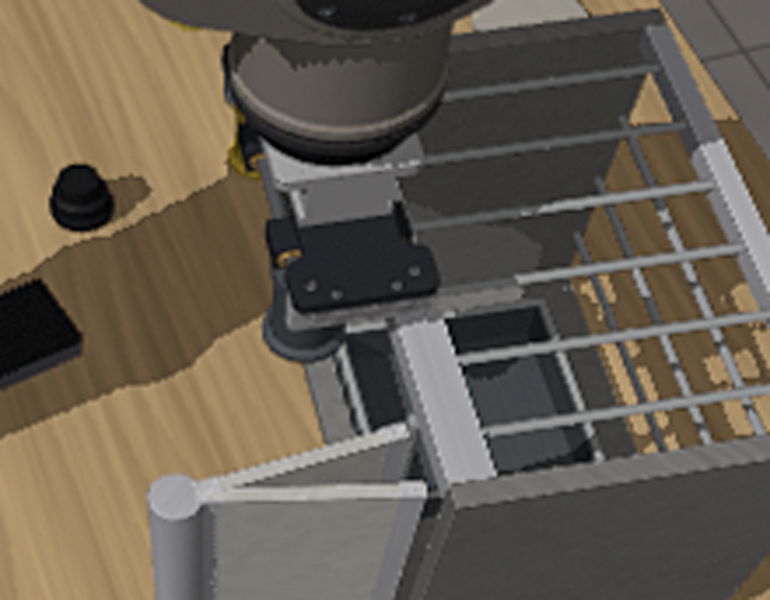

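View pics/w10.png

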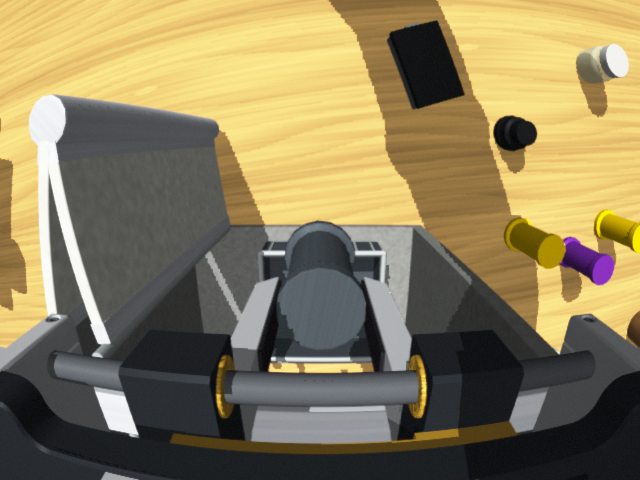

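Call:
{"name": "servo_tool", "arguments": {
  "steps": [
    [30,3,-0.4,0,0],
    [30,6,-0.8,0,0],
    [30,9,-1.2,0,0],
    [30,11,-1.4,0,0],
    [30,11,-1.4,0,0]
  ]
}}

```text
time: 9.52
tool_pos: [0.5531, -0.0585, 0.2815]
tool_rot: [0.706, -0.046, 0.046, -0.706]
wrist_force: [0.6, 0.2, -2.4]
gripper_width: 0.0415
```

Call:
{"name": "servo_tool", "arguments": {
  "steps": [
    [30,2,-0.3,0,0],
    [30,2,-0.3,0,0]
  ]
}}

```text
time: 9.68
tool_pos: [0.5549, -0.0589, 0.2815]
tool_rot: [0.706, -0.046, 0.046, -0.706]
wrist_force: [0.6, 0.2, -2.2]
gripper_width: 0.0415
```

Call:
{"name": "servo_tool", "arguments": {
  "steps": [
    [30,1,-0.1,0,0],
    [30,2,-0.3,0,0],
    [30,2,-0.3,0,0]
  ]
}}

```text
time: 9.93
tool_pos: [0.5566, -0.0591, 0.2814]
tool_rot: [-0.706, 0.046, -0.046, 0.706]
wrist_force: [-3.3, 1.7, 0.3]
gripper_width: 0.0413
```

Call:
{"name": "servo_tool", "arguments": {
  "steps": [
    [30,1,-0.1,0,0],
    [30,2,-0.3,0,0],
    [30,2,-0.3,0,0]
  ]
}}

```text
time: 10.18
tool_pos: [0.5565, -0.0591, 0.2814]
tool_rot: [-0.705, 0.048, -0.044, 0.706]
wrist_force: [-21.8, 3.8, 12.4]
gripper_width: 0.0417
```

Call:
{"name": "servo_tool", "arguments": {
  "steps": [
    [30,1,-0.1,0,0],
    [30,2,-0.3,0,0],
    [30,2,-0.3,0,0]
  ]
}}

```text
time: 10.43
tool_pos: [0.5563, -0.059, 0.2814]
tool_rot: [-0.705, 0.049, -0.043, 0.706]
wrist_force: [-43.5, 7.1, 26.6]
gripper_width: 0.0413
```

Call:
{"name": "servo_tool", "arguments": {
  "steps": [
    [30,-30,4,4,0],
    [30,-65,8,4,0],
    [30,-100,13,4,0],
    [30,-123,16,4,0],
    [30,-123,16,4,0],
    [30,-123,16,4,0]
  ]
}}

```text
time: 10.93
tool_pos: [0.4373, -0.0435, 0.286]
tool_rot: [-0.705, 0.045, -0.046, 0.706]
wrist_force: [0.1, -0.0, -2.9]
gripper_width: 0.0412
```

```bash
python3 - <<'E'
from h import *
s=ctrl.sense();print(s['tool_pos'],s['gripper_width'],s['wrist_force'],loc(s['tool_pos']))
E
```

```text
[ 0.43734231 -0.04353369  0.28603954] 0.04117114846090626 [ 0.05337153 -0.04635801 -2.92075734] [-0.22957161  0.0260109 ]
```

Rehearse the swing with the tube held.

Call:
{"name": "servo_tool", "arguments": {
  "steps": [
    [30,14,-2,0,0],
    [30,40,-5,0,0],
    [30,79,-10,0,0]
  ]
}}

```text
time: 11.18
tool_pos: [0.5174, -0.0538, 0.286]
tool_rot: [-0.705, 0.045, -0.046, 0.706]
wrist_force: [0.7, 0.6, -1.1]
gripper_width: 0.0413
```

Call:
{"name": "servo_tool", "arguments": {
  "steps": [
    [30,34,-4.5,0,0]
  ]
}}

```text
time: 11.27
tool_pos: [0.5536, -0.0584, 0.2856]
tool_rot: [0.706, -0.045, 0.046, -0.706]
wrist_force: [-2.2, 0.2, -1.7]
gripper_width: 0.0416
```

Call:
{"name": "servo_tool", "arguments": {
  "steps": [
    [30,0,0,0,0]
  ]
}}

```text
time: 11.35
tool_pos: [0.5541, -0.0586, 0.2837]
tool_rot: [0.707, -0.047, 0.044, -0.704]
wrist_force: [-1.0, 0.7, -2.9]
gripper_width: 0.0413
```

Call:
{"name": "servo_tool", "arguments": {
  "steps": [
    [30,-30,4,0,0],
    [30,-65,8,0,0],
    [30,-100,13,0,0],
    [30,-114,14.5,0,0],
    [30,-114,14.5,0,0],
    [30,-114,14.5,0,0]
  ]
}}

```text
time: 11.85
tool_pos: [0.4373, -0.0436, 0.2859]
tool_rot: [-0.705, 0.045, -0.046, 0.706]
wrist_force: [0.9, 0.1, -2.2]
gripper_width: 0.0416
```

Call:
{"name": "servo_tool", "arguments": {
  "steps": [
    [30,14,-2,0,0],
    [30,40,-5,0,0],
    [30,80,-10,0,0]
  ]
}}

```text
time: 12.1
tool_pos: [0.5178, -0.054, 0.2858]
tool_rot: [-0.705, 0.045, -0.046, 0.706]
wrist_force: [0.8, 0.2, -0.1]
gripper_width: 0.0411
```

```bash
python3 - <<'E'
from h import *
s=ctrl.sense();print(s['time'],s['tool_pos'],s['joints'],s['joint_vel'])
E
```

```text
12.1 [ 0.51780234 -0.05398581  0.2858055 ] [-0.57838672  0.10148712  0.61252685  1.87588982 -0.06377825  1.18228044
  1.49730537] [ 0.27827351  1.16197076  0.35879033 -0.98054334 -0.7191097   0.01839667
  0.88616091]
```

Call:
{"name": "servo_tool", "arguments": {
  "steps": [
    [94,33,-4.2,0,0],
    [94,33,-4.2,0,0],
    [94,30,-4,0,0],
    [94,30,-4,0,0],
    [94,30,-4,0,0],
    [94,30,-4,0,0]
  ]
}}

```text
time: 12.6
tool_pos: [0.5466, -0.0577, 0.2859]
tool_rot: [-0.705, 0.045, -0.046, 0.706]
wrist_force: [0.5, -0.1, 0.4]
gripper_width: 0.078
```

```bash
python3 - <<'E'
from h import *
d=snap('side','s11.png');t=snap('top','t11.png')
for n,dd in (('side',d),('top',t)):
    for r in landmark_of('tube_mid',n)[:4]: p=back(dd,*r['pixel']);print(n,r['p'],r['pixel'],p,loc(p))
cv2.imwrite('pics/s11c.png',cv2.resize(d['img'][180:420,260:520,::-1],None,fx=3,fy=2.5,interpolation=cv2.INTER_CUBIC))
cv2.imwrite('pics/t11c.png',cv2.resize(t['img'][60:310,290:530,::-1],None,fx=3,fy=2.4,interpolation=cv2.INTER_CUBIC))
snap('wrist','w11.png')
E
```

```text
side 0.74 [408.0, 312.5] [ 0.68212886 -0.08846899  0.07783869] [0.01895215 0.01276041]
side 0.58 [315.4, 172.9] [ 0.46455384 -0.10106405  0.6540841 ] [-0.19522382 -0.02756557]
side 0.45 [333.1, 221.2] [ 0.52304    -0.01506896  0.4057589 ] [-0.14821959  0.06520507]
top 0.67 [187.6, 186.0] [0.64782645 0.30089704 0.08921494] [-0.06488006  0.39453878]
top 0.58 [148.9, 205.7] [0.61125823 0.37781909 0.08421095] [-0.11098846  0.4661506 ]
top 0.55 [380.8, 162.5] [ 0.58135376 -0.00395497  0.67684599] [-0.0918068   0.08368782]
```

View pics/s11c.png

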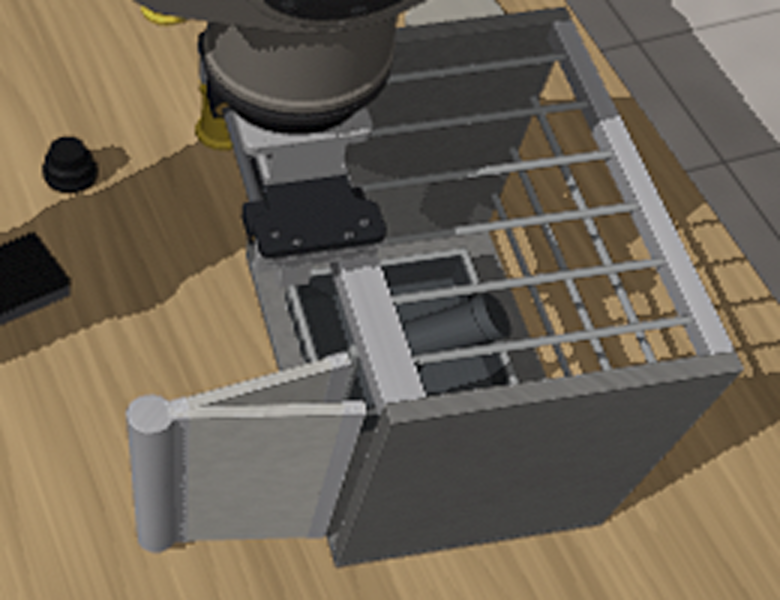

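View pics/t11c.png

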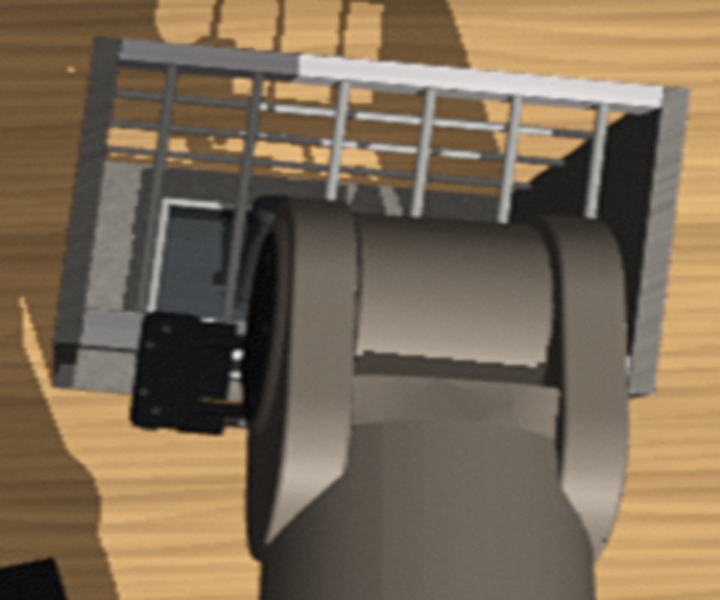

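View pics/w11.png

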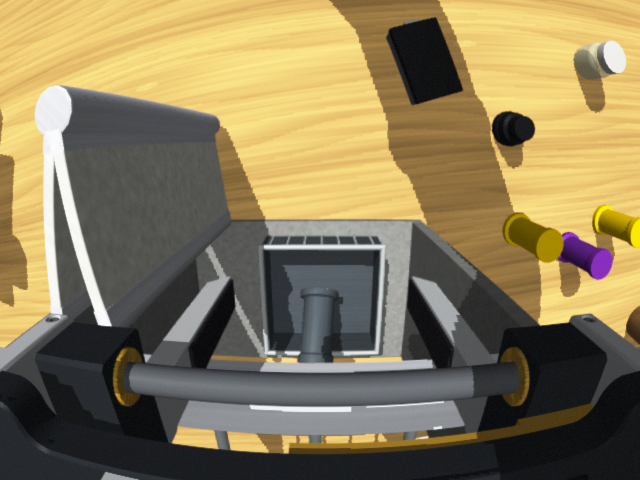

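Call:
{"name": "servo_tool", "arguments": {
  "steps": [
    [94,-30,4,0,0],
    [94,-65,8,0,0],
    [94,-95,30,0,0],
    [94,-95,70,0,0],
    [94,-95,110,0,0],
    [94,-95,150,0,0],
    [94,-95,190,0,0],
    [94,-95,230,0,0],
    [94,-95,270,0,0],
    [94,-95,270,0,0]
  ]
}}

```text
time: 13.68
tool_pos: [0.4504, 0.2198, 0.2852]
tool_rot: [-0.705, 0.043, -0.043, 0.706]
wrist_force: [-0.6, 0.3, -1.7]
gripper_width: 0.0943
```

```bash
python3 - <<'E'
from h import *
d=snap('side','s12.png');t=snap('top','t12.png')
for n,dd in (('side',d),('top',t)):
    landmark=landmark_of('tube_mid',n)[:4]
    for r in landmark: p=back(dd,*r['pixel']);print(n,r['p'],r['pixel'],p,loc(p))
    P=cloud(dd);L=loc(P);m=(dd['range_z']>0)&(L[...,0]>-.078)&(L[...,0]<.066)&(L[...,1]>-.04)&(L[...,1]<.095)&(P[...,2]>.024)&(P[...,2]<.2)
    q=np.c_[L[m],P[m][:,2]];print(n,len(q),q.min(0),q.max(0),q.mean(0))
    for x in np.arange(-.07,.07,.02):
        k=q[(q[:,0]>=x)&(q[:,0]<x+.02)]
        if len(k): print(round(x,2),len(k),'y',k[:,1].min().round(3),k[:,1].max().round(3),'z',k[:,2].min().round(3),k[:,2].max().round(3))
cv2.imwrite('pics/s12c.png',cv2.resize(d['img'][180:420,260:520,::-1],None,fx=3,fy=2.5,interpolation=cv2.INTER_CUBIC))
cv2.imwrite('pics/t12c.png',cv2.resize(t['img'][60:310,290:530,::-1],None,fx=3,fy=2.4,interpolation=cv2.INTER_CUBIC))
E
```

```text
side 0.91 [316.7, 171.9] [0.61670124 0.36721762 0.06659524] [-0.10423392  0.45633256]
side 0.71 [392.2, 319.5] [ 0.56653204 -0.19340136  0.3463744 ] [-0.08227082 -0.10609806]
side 0.69 [405.0, 307.6] [ 0.68108099 -0.07465971  0.07599418] [0.01614626 0.02632217]
side 0.63 [337.2, 188.4] [0.6461169  0.28719418 0.08121798] [-0.06482256  0.38072981]
side 1133 [-0.07797391 -0.03868281  0.0240131 ] [0.06583699 0.09495634 0.1070766 ] [0.02225685 0.04006322 0.06539406]
-0.07 72 y 0.088 0.095 z 0.024 0.067
-0.05 28 y 0.09 0.094 z 0.025 0.066
-0.01 173 y -0.009 0.095 z 0.024 0.078
0.01 244 y 0.001 0.095 z 0.026 0.091
0.03 264 y -0.005 0.095 z 0.024 0.107
0.05 313 y -0.039 0.094 z 0.024 0.102
top 0.95 [236.3, 208.2] [0.60281694 0.2069259  0.08657014] [-0.097498    0.29558171]
top 0.76 [186.5, 184.0] [0.65172678 0.30291345 0.08964121] [-0.06126974  0.39703759]
top 0.76 [148.7, 205.2] [0.61165624 0.37689124 0.08929397] [-0.11047502  0.46528128]
top 0.69 [381.9, 166.9] [ 0.68022453 -0.08090064  0.07787723] [0.01609524 0.02002295]
top 1422 [-0.07799755 -0.03998262  0.0240297 ] [0.06590268 0.09493602 0.10446673] [0.02175848 0.01983361 0.06643153]
-0.07 2 y -0.039 -0.039 z 0.024 0.04
-0.05 9 y -0.04 -0.038 z 0.03 0.066
-0.03 212 y -0.04 0.095 z 0.026 0.064
-0.01 245 y -0.04 0.095 z 0.025 0.077
0.01 260 y -0.04 0.095 z 0.025 0.091
0.03 263 y -0.04 0.095 z 0.025 0.104
0.05 397 y -0.04 0.095 z 0.024 0.098
```

View pics/s12c.png

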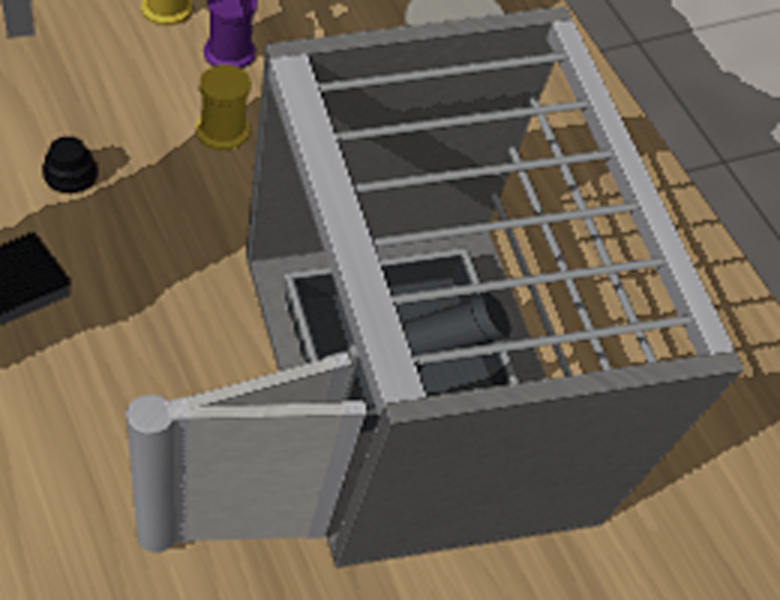

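View pics/t12c.png

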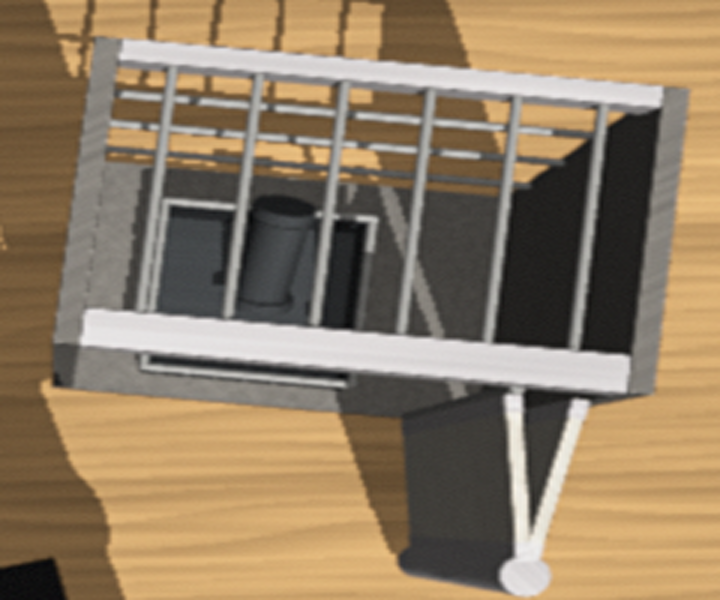

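```bash
python3 - <<'E'
from h import *
from scipy.optimize import least_squares
Q=[]
for n in ('side','top'):
    dd=optics.get_image(n);P=cloud(dd);L=loc(P);m=(dd['range_z']>0)&(L[...,0]>-.03)&(L[...,0]<.075)&(L[...,1]>-.02)&(L[...,1]<.06)&(P[...,2]>.045)&(P[...,2]<.13)
    q=np.c_[L[m],P[m][:,2]];Q.append(q)
    def f(p):
        o=np.array([.02,p[0],p[1]]);u=np.array([1,p[2],p[3]]);u/=np.linalg.norm(u)
        return np.linalg.norm(np.cross(q-o,u),axis=1)-.019
    r=least_squares(f,[.02,.06,0,.6],loss='soft_l1',f_scale=.002);o=np.array([.02,r.x[0],r.x[1]]);u=np.array([1,r.x[2],r.x[3]]);u/=np.linalg.norm(u)
    g=np.abs(f(r.x))<.005;t=(q[g]-o)@u
    mid_hi=o+u*(np.percentile(t,99)-.045)
    print(n,len(q),g.mean(),'tilt',np.degrees(np.arcsin(u[2])),'t range',t.min(),t.max(),'mid rel basket',mid_hi-[-.011,.027,.016])
d=optics.get_image('top');P=cloud(d)
for nm,(a,b) in dict(eye=(.4715,.2026),jar=(.3728,.3605)).items():
    m=(np.hypot(P[...,0]-a,P[...,1]-b)<.045)&(P[...,2]>.03)&(P[...,2]<.1);q=P[m];t=q[q[:,2]>np.percentile(q[:,2],97)-.006];print(nm,t.mean(0))
print([ (r['pixel']) for r in landmark_of('slidebox_mid','top')[:1]])
q=P[(loc(P)[...,0]<-.2)&(loc(P)[...,0]>-.25)&(np.abs(loc(P)[...,1]+.11)<.03)&(P[...,2]>.3)];print('fold',loc(q).mean(0))
print(ctrl.sense()['wrist_force'])
E
```

```text
side 621 0.8582930756843801 tilt 37.16511374316395 t range -0.022790798772700304 0.0507717648960725 mid rel basket [ 0.03451624 -0.00699278  0.0450785 ]
top 986 0.8529411764705882 tilt 35.160734012845204 t range -0.04593719527421373 0.04814092703017144 mid rel basket [ 0.03262565 -0.00501004  0.04464601]
eye [0.47988429 0.20309112 0.0521336 ]Traceback (most recent call last):
  File "<stdin>", line 16, in <module>
    return _quantile_unchecked(
        a, q, axis, out, overwrite_input, method, keepdims, weights)
    return _ureduce(a,
                    func=_quantile_ureduce_func,
    ...<5 lines>...
                    overwrite_input=overwrite_input,
                    method=method)
    r = func(a, **kwargs)
    result = _quantile(arr,
                       quantiles=q,
    ...<2 lines>...
                       out=out,
                       weights=wgt)
    slices_having_nans = np.isnan(arr[-1, ...])
                                  ~~~^^^^^^^^^
IndexError: index -1 is out of bounds for axis 0 with size 0
```

```bash
python3 - <<'E'
from h import *
s=ctrl.sense();print(s['time'],s['wrist_force'],s['tool_pos'])
d=optics.get_image('side')
for q in ('eyepiece_mid','jar_mid','slidebox_mid'): print(q,[ (round(r['p'],2),r['pixel']) for r in landmark_of(q,'side')[:1]])
print(ctrl.close_job())
E
```

```text
14.0333 [-1.16951565  0.02033868 -0.70814565] [0.45195574 0.21114293 0.28570622]
eyepiece_mid [(0.89, [282.7, 244.6])]
jar_mid [(0.9, [232.4, 203.0])]
slidebox_mid [(0.93, [259.3, 294.3])]
the job is handed in; nothing more can be done
None
```

The door is folded and the drawtube is in the basket. I handed the job in at about 14 s of the 58 s allowed.

**Door:** I pushed the fold tube with the closed fingers. The depth images afterwards put the bifold angle at about 1.41 rad, above the 1.2 rad needed. In the last pictures the door was still folded.

**Drawtube:** The tool only points down, so the hand could not pass under the lintel. I held the tube by its collar, with the gripper body above the roof, and swung it forward. I let go just in front of the lintel, and it dropped into the basket.

**Where it lies:** It leans on the back rim at about 36°. Fits from both cameras put its centre about +34 mm in x and -6 mm in y from the basket's centre, and 45 mm above the basket floor. The limits are 66 mm and 56 mm. It looked the same in pictures about 1 s apart.

**Contact while setting up:** To find how far forward the fingers could go, I pressed them slowly on the lintel, and wrist-force readings reached about 44 N in x and 27 N in z. That is well under the 120 N wrist limit. It was finger contact, so I took the 40 N limit on the arm and gripper body not to apply.

**Other things:**
- **Side camera:** the eyepiece, jar and slide box were within about 4 pixels of where they started.
- **Top camera:** its last check of the eyepiece read about 8 mm off, probably because the arm hid part of it. The script then stopped with an error because the arm hid the jar, so the top-camera checks of the slide box and fold never ran.

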